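Seat the electrochemical cell against its locating fence

TASK

Push the electrochemical cell by its white base block along the bench until the block's long side lies flush along the long rail of the black fence and its end is fully up against the short stop. Slide it only: do not lift or tip it, and do not touch the glass, lid or terminals on top. Leave the other things on the bench where they are.

Things in the scene. Friction and masses are not known exactly. Their poses are not given: they have to be found in the camera images.
- cell: Loose electrochemical cell, 0.5 to 1 kg. Base: white upright-sided block 96 mm (own x) by 120 mm (own y) by 36 mm high, too wide to grasp; the head is fixed on top. Origin: centre of the block's underside, z up. Starts inside the fence's angle, 60-100 mm short of the rail and 50-110 mm of the stop, turned up to 0.3 rad from the fence. Sliding it takes about 2 to 7 N.
- head: Delicate top of the cell, fixed on the middle of the block; not to be touched. Glass body 66 mm across, 14 mm high; white lid 70 mm across, 7 mm thick; on it a black stopper 14 mm across, 13 mm high, and two brass terminals 8 mm across, 10 mm high, 21 mm either side along y. Origin: centre of the glass's underside, 36 mm above the bench; highest point 70 mm above the bench.
- fence: Black L-shaped fence fixed on the bench, bars 25 mm wide, 15 mm high, bolt heads 3 mm more. Origin: inner corner at bench level. Long rail: inner face at x = 0, from the corner 340 mm towards -y, bar on the +x side. Short stop: inner face at y = 0, from the corner 110 mm towards -x, bar on the +y side. A seated cell has its origin at x = -48, y = -60 mm here, axes parallel.
- flask: Small conical glass flask, 72 mm across the foot, 100 mm high; leave alone. Origin: centre of its underside.
- vial: Amber bottle with a white cap, 38 mm across, 75 mm high; leave alone. Origin: centre of its underside.
- tape: Green tape roll lying flat, 90 mm across, 22 mm high; leave alone. Origin: centre of its underside.
- pliers: Pliers lying flat with black and yellow grips, 180 mm long (own x, jaws to +x), 70 mm wide, 20 mm high; leave alone. Origin: on the bench under a point about 12 mm behind the pivot.
Things that resemble listed ones, but are neither listed nor needed, are in the scene too. What is shaped like the cell but orange or turquoise is not meant.

How it is judged:
At the end, for the whole second after the job is handed in: The cell stands at rest flat on the bench, its centre within 3 mm of the fully seated place both across the rail and along it, and its sides parallel to the fence within 0.03 rad (x of cell in the frame of fence between -0.051 and -0.045 m and y of cell in the frame of fence between -0.063 and -0.057 m and angle between the y axis of cell and the y axis of fence, either way round below 0.03 rad and height (world z) of cell below 0.004 m and angle between cell's own z axis and vertical below 0.03 rad and linear speed of cell below 0.01 m/s); the robot touches nothing.
It fails at once if the cell is lifted or tipped (10 mm up or 0.15 rad) (height (world z) of cell above 0.01 m or angle between cell's own z axis and vertical above 0.15 rad).
It fails at once if the glass, lid or terminals on top are touched (over 1 N) (contact force between head and the fingers above 1 N or contact force between head and the arm above 1 N).
It fails at once if another thing on the bench is moved over 15 mm (distance of any of flask, vial, tape, pliers from where it was at the start of the episode above 0.015 m).
It fails at once if another thing on the bench is tipped (angle between any of flask, vial, tape, pliers's own z axis and vertical above 0.3 rad).
It also fails if it takes over 48 s, if anything falls off the work surface, if the arm or the gripper's body presses on something with over 40 N, if the wrist force passes 120 N, or if a joint passes its speed limit or range.

ROBOT

A 7-joint arm with a two-finger parallel gripper is mounted at the origin on the work surface. World frame = base frame: x ahead of the robot, y to its left, z up, the work surface at z = 0. Lengths are in m, angles in rad, forces in N, time in s.
With the tool pointing down it reaches from about 0.4 to 0.9 m from the base axis. Payload 5.6 kg.
Tool frame: the origin (TCP) lies midway between the tips of the shut fingers; the grasp point (between the pads) lies 19 mm behind it; z points along the fingers, y is the line along which they close (so a half turn about z gives the same grasp; the last joint's range is limited). The gripper opens to 92 mm and grips with 3 to 60 N. Pads are 20 mm wide; open, the fingers measure 128 mm over their backs; the gripper's body (75 mm by 189 mm) begins 69 mm behind the grasp point.
Start: joints at [-1.215, 0.468, -0.012, 1.603, 0.006, 1.071, -0.056], TCP at [0.252, 0.599, 0.215] pointing down, gripper open.
Joint ranges: [-2.53, 2.53], [-0.31, 2.02], [-1.57, 1.55], [0.28, 2.44], [-1.29, 4.43], [0.15, 1.84], [-2.92, 2.92]. Speed limits (rad/s): [2.57, 2.57, 3.14, 3.14, 3.14, 3.14, 3.14].

INTERFACE

Orientations are given as a 3x3 rotation matrix whose columns are the frame's x, y, z axes.
In Python, from station import env, effector, solver, viewer, workorder, search_frame, tip_of gives the robot as it stands. Calls block until the motion is done:
- env.reach(position, orientation): joint-space move of the TCP to a pose.
- env.movel(position, frame=None, rate=0.15): straight line of the TCP; frame=None keeps the orientation; rate is the mean speed in m/s.
- env.goto_joints(angles): joint-space move.
- effector.release() and effector.grasp(squeeze=None): open the fingers fully, or close them until they stop; squeeze is the grip in N (None keeps the last).
- env.pause(seconds).
- solver.inverse_kinematics(position, orientation): joint angles nearest the present ones, or None.
- env.sense(): the state.
- viewer.read_camera(name): name is "scene" or "side" or "wrist"; returns (picture, depth): 480x640x3 uint8, red, green, blue; 480x640 float32, m along the optical axis (not along the pixel's ray), 0 where there is no reading.
- viewer.camera_info(name): a dict with "intrinsics" (3x3 intrinsics, pixels), "dist_coeffs" ([k1, k2, p1, p2, k3] as OpenCV has them; the pictures are not rectified), "eye" and "rotation" of the camera in the world; the wrist camera has in their place "T_tool_cam" (4x4, takes a point from camera to tool coordinates, whose origin is the TCP and whose axes are the flange's). Camera axes: x right, y up, looking along -z (the intrinsics and any distortion apply to the point x, -y, -z); pixel columns grow to the right and rows downward; lengths in m; the calibration is good to about 2 mm. A picture is of the moment at which its call begins: read the wrist's pose just before it. camera_info takes no time and is no camera call.
A pose or a line that the arm cannot do raises env.PlanningError and nothing moves.
- workorder.finish_job(): hands the job in; it is judged then, once.
Trained networks look in the newest picture that a camera, given by its name, has taken for a name from the list of things; names that differ only in an ending like _2 or _b are one class to them, and where a whole thing is asked for, a point or a joint stands for the part that bears it (a point fixed in the world has none). Each returns a list of dicts, best first, with "score" (0 to 1); they miss things now and then, are a little off and sometimes report something else, mostly with a low value. They report only what shows in the picture. A call takes as long as a camera call. They do not tell look-alikes from the thing itself.
- search_frame(camera, name): "at" ([x, y, z] in m, in world coordinates, good to about 4 mm: the middle of the surface that is visible of it).
- tip_of(camera, name): "at" ([x, y, z] in m, in world coordinates, good to about 4 mm: a listed point, or the origin of a listed thing).
The state is a dict: "t": time; "joint_positions": joint angles; "joint_velocities": joint speeds; "tau": joint torques, N m; "ee_pos": TCP position; "tcp_rot": TCP orientation; "wrist_force": force on the tool from outside, world axes, zero at the start; "moment": the same for the moment, N m; "gripper_width": finger opening in m; "grasp_force": force on a finger pad.
Only numpy, scipy, OpenCV 4.12 (cv2) and the standard library are available. Lean on these libraries where they do the work, as an engineer would, in place of code of your own. Each camera call takes 0.05 s, during which the arm holds its last target. There are 200 camera calls.

## Working session

There is one attempt and no reset: what is moved stays moved. The work goes in short steps, each a Python script; the robot and the scene stay as the last script left them, time stands still between calls to the robot, and variables do not carry over. Pictures are saved under pics/ and viewed, at most 10 in all, crops included, and the job is handed in when it is done.

```bash
mkdir -p pics
python3 - <<'E'
from station import *
import cv2,numpy as np
for c in ["scene","side"]:
    p,d=viewer.read_camera(c); cv2.imwrite(f"pics/{c}1.png",p[:,:,::-1])
    i=viewer.camera_info(c); print(c,np.round(i["eye"],3).tolist(),np.round(i["rotation"],3).tolist(),np.array(i["intrinsics"]).tolist(),i["dist_coeffs"])
    for n in ["cell","head","fence","flask","vial","tape","pliers"]:
        print(n,[(np.round(r["at"],3).tolist(),round(r["score"],2)) for r in tip_of(c,n)])
s=env.sense();print(s["t"],s["ee_pos"],np.round(s["tcp_rot"],3).tolist())
E
```

```text
scene [1.199, -0.639, 0.749] [[0.689, -0.436, 0.579], [0.725, 0.408, -0.555], [0.006, 0.802, 0.597]] [[526.2995936582395, 0.0, 319.2378015059603], [0.0, 526.2995936582395, 242.50599351626832], [0.0, 0.0, 1.0]] [-0.10773502  0.          0.          0.          0.        ]
cell [([0.421, -0.179, 0.002], 0.87), ([0.582, -0.046, 0.003], 0.67), ([0.401, 0.073, 0.001], 0.63), ([0.711, 0.302, -0.0], 0.21)]
head [([0.4, 0.068, 0.032], 0.98), ([0.586, -0.044, 0.035], 0.77), ([0.419, -0.182, 0.036], 0.59), ([0.706, 0.3, -0.001], 0.47)]
fence [([0.686, 0.113, 0.003], 0.7)]
flask [([0.486, 0.367, -0.001], 0.79)]
vial [([0.485, -0.365, -0.002], 0.7)]
tape [([0.706, 0.302, -0.003], 0.92)]
pliers [([0.666, -0.372, 0.0], 0.9)]
side [0.506, 0.789, 0.958] [[-0.999, 0.032, -0.04], [-0.05, -0.75, 0.66], [-0.009, 0.661, 0.75]] [[576.3681149116205, 0.0, 307.9667502516507], [0.0, 576.3681149116205, 242.62222108803013], [0.0, 0.0, 1.0]] [-0.15557882  0.          0.          0.          0.        ]
cell [([0.425, -0.18, 0.002], 0.95), ([0.396, 0.069, 0.0], 0.57)]
head [([0.585, -0.043, 0.034], 0.96), ([0.422, -0.179, 0.039], 0.74), ([0.402, 0.071, 0.035], 0.56)]
fence [([0.692, 0.115, 0.004], 0.97)]
flask [([0.491, 0.372, 0.0], 0.69)]
vial [([0.486, -0.367, -0.003], 0.93)]
tape [([0.491, 0.369, -0.002], 0.35)]
pliers [([0.662, -0.374, -0.003], 0.74)]
0.8 [0.25243238 0.5989761  0.21460719] [[-0.922, 0.388, 0.0], [0.388, 0.922, -0.0], [-0.0, 0.0, -1.0]]
```

View pics/scene1.png

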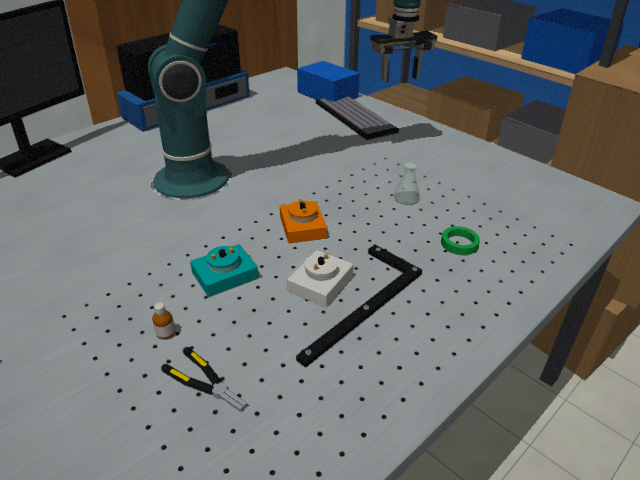

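View pics/side1.png

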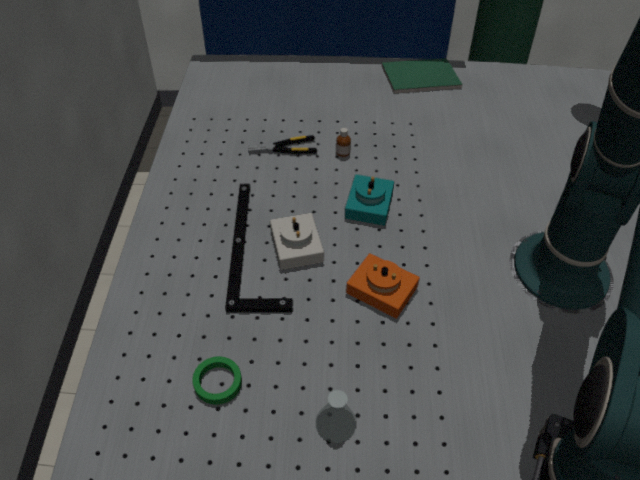

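The white cell is at about pixel (320,277) in scene and (297,240) in side. The fence corner is at (415,270) in scene and (232,303) in side. The orange and turquoise decoys are to the left in scene. The networks agree: cell at about (0.584,-0.045), corner at about (0.69,0.114). Next I'll look from above with the wrist camera.

```bash
cat > h.py <<'E'
from station import *
import cv2,numpy as np
def Rz(a): # tool down, tool y at world heading a+90deg
    c,s=np.cos(a),np.sin(a); return np.array([[-c,-s,0],[-s,c,0],[0,0,-1.]])
def look(name):
    s=env.sense(); p,d=viewer.read_camera(name); i=viewer.camera_info(name)
    if name=="wrist":
        T=np.array(i["T_tool_cam"]); W=np.eye(4); W[:3,:3]=s["tcp_rot"]; W[:3,3]=s["ee_pos"]; W=W@T
        R,e=W[:3,:3],W[:3,3]
    else: R,e=np.array(i["rotation"]),np.array(i["eye"])
    return p,d,np.array(i["intrinsics"]),np.array(i["dist_coeffs"]),R,e
def onplane(px,K,D,R,e,z):
    u=cv2.undistortPoints(np.asarray(px,float).reshape(-1,1,2),K,D).reshape(-1,2)
    r=np.c_[u[:,0],-u[:,1],-np.ones(len(u))]@R.T
    return e+r*((z-e[2])/r[:,2])[:,None]
E
python3 - <<'E'
from h import *
print(np.round(viewer.camera_info("wrist")["T_tool_cam"],3).tolist())
T=np.array(viewer.camera_info("wrist")["T_tool_cam"]);R=Rz(0.)
tgt=np.array([0.62,0.0,0.40])-R@np.r_[T[:2,3],0]
for z in (.4,.36,.32,.28):
    tgt[2]=z
    try: env.reach(tgt,R);break
    except env.PlanningError as x: print(z,x)
p,d,K,D,Rc,e=look("wrist");print(env.sense()["t"],tgt,e)
cv2.imwrite("pics/w1.png",p[:,:,::-1]); np.savez("w1.npz",p=p,d=d,K=K,D=D,R=Rc,e=e)
E
```

```text
[[0.0, 0.964, 0.266, 0.075], [1.0, -0.0, 0.0, 0.001], [0.0, 0.266, -0.964, -0.172], [0.0, 0.0, 0.0, 1.0]]
3.5583 [ 0.69469234 -0.00120422  0.4       ] [0.62051119 0.00090147 0.57128625]
```

View pics/w1.png

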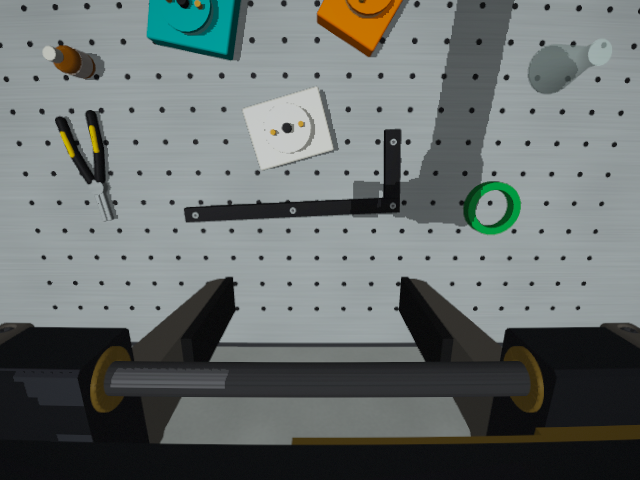

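The wrist picture shows the white block with corners near (243,108), (322,87), (337,150) and (262,170). The fence's inner edges run from about (185,210) to (385,200), then up to (385,130). Next I'll fit both.

Run:
```python
from h import *
f=np.load("w1.npz");p,d,K,D,R,e=[f[k] for k in("p","d","K","D","R","e")]
g=p.max(2).astype(int); sat=g-p.min(2)
P=lambda x,z:onplane(x,K,D,R,e,z)[:,:2]
dark=((g<45)).astype(np.uint8); dark[260:]=0; dark[:,:180]=0; dark[:,:][:,430:]=0
print("g profile col 240:",g[195:225:2,240],"col 370:",g[175:220:3,370],"row 150:",g[150,375:410:2])
# edges: subpixel half-crossing along columns/rows
def cross(line,lo,hi,th): # first index going lo->hi falling below th
    for k in range(lo,hi):
        if line[k]>=th>line[k+1]: return k+(line[k]-th)/(line[k]-line[k+1])
def fit(pts):
    vx,vy,x,y=cv2.fitLine(np.float32(pts)*1000,cv2.DIST_HUBER,0,.01,.01).ravel(); return np.array([vx,vy]),np.array([x,y])/1000
rail=[(c,cross(g[:,c],180,222,50)) for c in list(range(192,345,3))]
rail=[r for r in rail if r[1]]
stop=[(cross(g[r],372,400,50),r) for r in range(134,175,2)]; stop=[s for s in stop if s[0]]
dr,pr=fit(P(rail,0)); ds,ps=fit(P(stop,0))
if dr[1]<0: dr=-dr
if ds[0]<0: ds=-ds
A=np.c_[dr,-ds]; t=np.linalg.solve(A,ps-pr); c=pr+dr*t[0]
print("rail dir",dr,"yaw",np.arctan2(-dr[0],dr[1]),"stop yaw",np.arctan2(ds[1],ds[0]),"corner",c, len(rail),len(stop))
w=((g>150)&(sat<25)).astype(np.uint8); print("bench g",g[60,260],"block",g[110,262],g[150,268])
h=d.copy()
# height by depth
vv,uu=np.mgrid[0:480,0:640]; u=cv2.undistortPoints(np.c_[uu.ravel(),vv.ravel()].astype(float).reshape(-1,1,2),K,D).reshape(-1,2)
X=e+(np.c_[u[:,0],-u[:,1],-np.ones(len(u))]*d.reshape(-1,1))@R.T; X=X.reshape(480,640,3)
m=(X[...,2]>.027)&(d>0); m[:70]=0; m[190:]=0; m[:,:225]=0; m[:,350:]=0
top=m&(X[...,2]<.044)
n,l,st,_=cv2.connectedComponentsWithStats(m.astype(np.uint8)); k=1+st[1:,4].argmax(); print(st[k])
hull=cv2.convexHull(np.argwhere(l==k)[:,::-1].astype(np.int32))
q=P(hull.reshape(-1,2),.036); (cx,cy),(a,b),an=cv2.minAreaRect(np.float32(q)*1000); print("depth rect",cx,cy,a,b,an)
print("med top z",np.median(X[...,2][top]), "bench z",np.median(X[100:190,240:380,2]))
print("corners img",cv2.boxPoints(cv2.minAreaRect(hull)).round(1).tolist())
for r in [(290,128)]: pass
```

```text
g profile col 240: [160 160 158 160 139  24  36  35  35  35  35  34  66 161 162] col 370: [162 165 149  92  94  95  94  97  12  18  15  15  14  73 132] row 150: [163 164 164 163 127  17  33  33  34  33  30  31  32 164 163 163 163 163]
rail dir [-0.04716525  0.9988871 ] yaw 0.047182754 stop yaw 0.051287286 corner [0.6928585  0.11653612] 51 21
bench g 159 block 199 200
[ 243   87   91   84 5167]
depth rect 583.6600341796875 -42.79163360595703 96.65924835205078 120.21188354492188 15.537393569946289
med top z 0.03742465452124916 bench z 0.0024423929360700147
corners img [[240.6999969482422, 107.0999984741211], [317.29998779296875, 85.19999694824219], [335.6000061035156, 149.1999969482422], [259.0, 171.10000610351562]]
```

The fit is convincing: the block measures 96.7 x 120.2 mm, and the tops come out at the right height. The block's yaw is 0.271 and the fence's 0.048. I'll push flush with the open fingers, turning the cell to the fence on the way.

```bash
cat >> h.py <<'E'
FY=.048; C=np.array([.6929,.1165]); Q=np.array([[np.cos(FY),-np.sin(FY)],[np.sin(FY),np.cos(FY)]])
def W(x,y,z): return np.r_[C+Q@[x,y],z]   # fence frame -> world
def st(tag,f0=0):
    s=env.sense(); print(tag,"t",round(s["t"],2),"fence",np.round(Q.T@(s["ee_pos"][:2]-C),4),"z",round(s["ee_pos"][2],4),"F",np.round(Q.T@(s["wrist_force"]-f0)[:2],1)); return s
def creep(x,y,z,ax,d,n,f0,lim,step=.002):
    for k in range(n):
        if ax==0:x+=d*step
        else:y+=d*step
        env.movel(W(x,y,z),rate=.03); s=env.sense(); F=Q.T@(s["wrist_force"]-f0)[:2]
        if abs(F[ax])>lim: break
    st("creep %d"%k,f0); return x,y
E
python3 - <<'E'
from h import *
c=np.array([.5837,-.0428]); a=.271; Z=.016
s0=c-.075*np.array([np.cos(a),np.sin(a)])
env.reach(np.r_[s0,.14],Rz(a)); env.movel(np.r_[s0,Z],rate=.15)
f0=env.sense()["wrist_force"].copy(); st("down",f0)
s1=c-.056*np.array([np.cos(a),np.sin(a)])
env.movel(np.r_[s1,Z],rate=.06); st("contact",f0)
env.movel(W(-.135,-.158,Z),frame=Rz(FY),rate=.05); st("turned",f0)
env.movel(W(-.112,-.158,Z),rate=.05); st("near",f0)
creep(-.112,-.158,Z,0,1,6,f0,14)
p,d,*_=look("wrist"); cv2.imwrite("pics/w2.png",p[:,:,::-1])
p,d,*_=look("side"); cv2.imwrite("pics/s2.png",cv2.resize(p[130:350,180:400,::-1],None,fx=2.5,fy=2.5))
E
```

```text
down t 5.77 fence [-0.1891 -0.1706] z 0.0167 F [0. 0.]
contact t 6.23 fence [-0.1705 -0.166 ] z 0.0162 F [0.1 0.1]
turned t 7.12 fence [-0.1354 -0.1578] z 0.0158 F [-1.2  0.9]
near t 7.73 fence [-0.1108 -0.1582] z 0.0164 F [ 0.7 -1.2]
creep 5 t 9.23 fence [-0.1077 -0.158 ] z 0.0153 F [-17.4  -1.1]
```

View pics/s2.png

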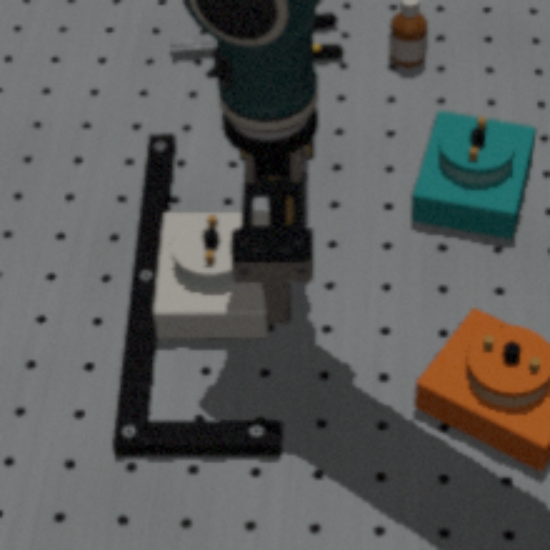

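The block now lies along the rail (its left edge runs along it, around x=160 in the crop) and is still short of the stop. Next I'll push it along the rail with the fingers shut.

Run:
```python
from h import *
Z=.016
env.movel(W(-.135,-.158,Z),rate=.15); env.movel(W(-.135,-.158,.15),rate=.25)
effector.grasp(10)
o=[]
for k in (1,-1):
    q=solver.inverse_kinematics(W(-.046,-.25,.15),Rz(FY+k*np.pi/2))
    if q is not None: o.append((np.abs(np.array(q)-env.sense()["joint_positions"]).max(),k))
k=min(o)[1]; print(o); R=Rz(FY+k*np.pi/2)
env.reach(W(-.046,-.25,.15),R); env.movel(W(-.046,-.25,Z),rate=.15)
f0=env.sense()["wrist_force"].copy(); st("down",f0)
env.movel(W(-.046,-.18,Z),rate=.06); st("mid",f0)
env.movel(W(-.046,-.138,Z),rate=.05); st("near",f0)
creep(-.046,-.138,Z,1,1,10,f0,16)
p,d,*_=look("side"); cv2.imwrite("pics/s3.png",cv2.resize(p[130:350,180:400,::-1],None,fx=2.5,fy=2.5))
```

```text
[(np.float64(1.3259525917648967), 1), (np.float64(1.2243602764420336), -1)]
down t 13.91 fence [-0.0452 -0.2504] z 0.017 F [0. 0.]
mid t 15.22 fence [-0.0458 -0.1799] z 0.0161 F [ 0.4 -2.2]
near t 16.22 fence [-0.0459 -0.1377] z 0.016 F [ 1.1 -2.4]
creep 6 t 17.97 fence [-0.0481 -0.1332] z 0.0161 F [ -4.5 -17.9]
```

View pics/s3.png

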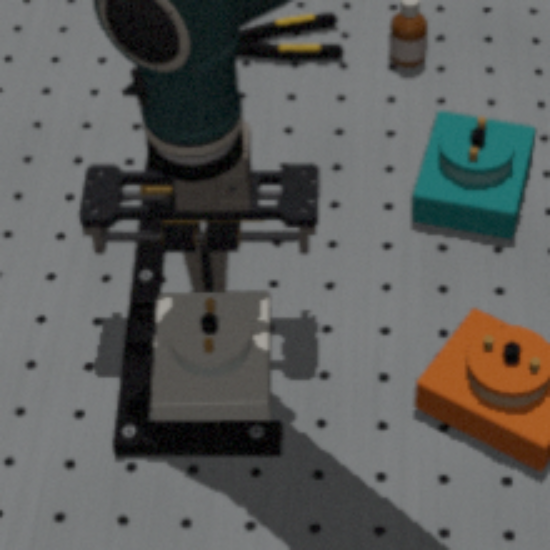

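The block is up against the stop (bottom edge near row 420 of the crop) and along the rail. I'll press it once against the rail at mid-length, back off and measure from above.

Run:
```python
from h import *
Z=.016
env.movel(W(-.046,-.17,Z),rate=.15); env.movel(W(-.046,-.17,.15),rate=.25)
env.reach(W(-.135,-.066,.15),Rz(FY)); env.movel(W(-.135,-.066,Z),rate=.15)
f0=env.sense()["wrist_force"].copy()
env.movel(W(-.112,-.066,Z),rate=.06); st("near",f0)
creep(-.112,-.066,Z,0,1,7,f0,16)
env.movel(W(-.14,-.066,Z),rate=.15); env.movel(W(-.14,-.066,.15),rate=.25)
T=np.array(viewer.camera_info("wrist")["T_tool_cam"]);R=Rz(0.)
env.reach(np.array([0.62,0.0,0.30])-R@np.r_[T[:2,3],0],R); env.pause(.3)
p,d,K,D,Rc,e=look("wrist"); st("look")
cv2.imwrite("pics/w4.png",cv2.resize(p[40:290,200:500,::-1],None,fx=2.4,fy=2.4)); np.savez("w4.npz",p=p,d=d,K=K,D=D,R=Rc,e=e)
```

```text
near t 21.82 fence [-0.1116 -0.0661] z 0.016 F [-1. -1.]
creep 4 t 23.07 fence [-0.1089 -0.0659] z 0.0153 F [-18.8  -0.6]
look t 25.35 fence [-0.0047 -0.117 ] z 0.2996 F [ 0.1 -0.6]
```

View pics/w4.png

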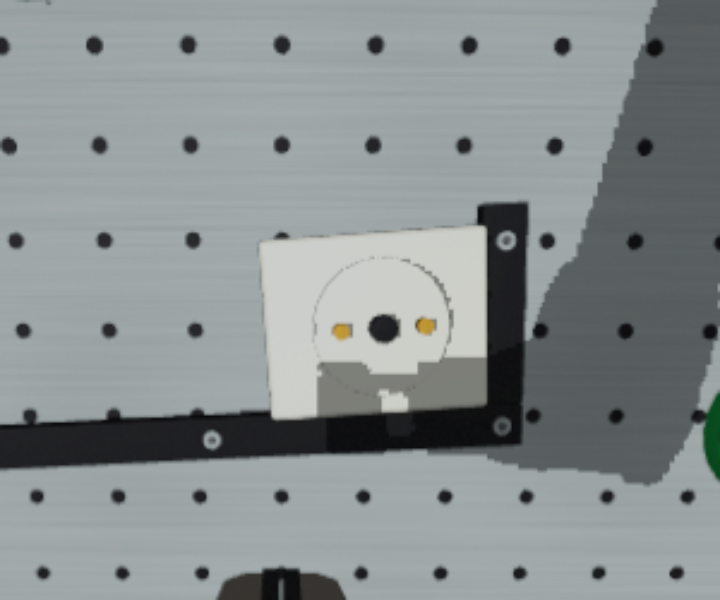

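The block fills the corner: its right edge is on the stop near x=487 and its lower edge on the rail near rows 405-418. I'll check the angle and offset numerically.

```bash
python3 - <<'E'
from h import *
f=np.load("w4.npz");p,d,K,D,R,e=[f[k] for k in("p","d","K","D","R","e")]
vv,uu=np.mgrid[0:480,0:640]; u=cv2.undistortPoints(np.c_[uu.ravel(),vv.ravel()].astype(float).reshape(-1,1,2),K,D).reshape(-1,2)
X=(e+(np.c_[u[:,0],-u[:,1],-np.ones(len(u))]*d.reshape(-1,1))@R.T).reshape(480,640,3)
m=(X[...,2]>.029)&(d>0); m[:110]=0;m[235:]=0;m[:,:280]=0;m[:,:][:,420:]=0
n,l,s,_=cv2.connectedComponentsWithStats(m.astype(np.uint8)); k=1+s[1:,4].argmax()
hull=cv2.convexHull(np.argwhere(l==k)[:,::-1].astype(np.int32)).reshape(-1,2)
q=onplane(hull,K,D,R,e,.036)[:,:2]; r=cv2.minAreaRect(np.float32(q)*1000); print(r)
print("fence frame mm",Q.T@(np.array(r[0])-C*1000))
# rail visible inner edge at z=0 and outer top edges
g=p.max(2).astype(int)
def edge(c,lo,hi):
    for k in range(lo,hi):
        if g[k,c]>=70>g[k+1,c]: return k+(g[k,c]-70)/(g[k,c]-g[k+1,c])
pts=[(c,edge(c,206,235)) for c in range(215,308,3)]; pts=[a for a in pts if a[1]]
w=onplane(pts,K,D,R,e,0)[:,:2]; s,b=np.polyfit(w[:,1],w[:,0],1)
print("rail yaw",-np.arctan(s),len(pts),"rail x resid fence mm",((w-C)@Q).mean(0)*1000)
# block edges: left (-y) & top (-x) edge of top face, by white threshold
E
E=1
```

```text
((645.6024169921875, 51.110408782958984), (96.24056243896484, 119.25135040283203), 4.087912559509277)
fence frame mm [-50.38060191 -63.04486457]
rail yaw 0.04982910657071077 31 rail x resid fence mm [  -0.75320792 -197.2955788 ]
```

Borderline by this coarse measure: about 0.022 rad and 3 mm in y. I'll fit the edges to subpixel, with the fence's outer edges as a reference.

```bash
cat > m.py <<'E'
from h import *
def measure(fn):
    f=np.load(fn);p,d,K,D,R,e=[f[k] for k in("p","d","K","D","R","e")]
    g=cv2.GaussianBlur(p.max(2),(0,0),.7).astype(float)
    def edge(a,b,z,n=40,half=6,sign=0): # strongest gradient across the line a-b (fence xy), subpixel
        out=[]
        i=np.array(a);j=np.array(b);t=(j-i)/np.linalg.norm(j-i);nr=np.array([-t[1],t[0]])
        off=np.arange(-half,half+.01,.25)/1000
        for s in np.linspace(.08,.92,n):
            q=i+(j-i)*s+off[:,None]*nr; w=np.array([W(*x,z) for x in q])
            c=(w-e)@R; px=cv2.projectPoints((c*[1,-1,-1]).reshape(-1,1,3),np.zeros(3),np.zeros(3),K,D)[0].reshape(-1,1,2).astype(np.float32)
            v=cv2.remap(g.astype(np.float32),px,None,cv2.INTER_LINEAR).ravel(); gr=np.gradient(v)*(sign or 1)
            k=(gr if sign else abs(gr)).argmax()
            if 0<k<len(off)-1 and abs(gr[k])>2: out.append(q[k])
        o=np.array(out); ax=0 if abs(t[1])>.7 else 1
        m=np.ones(len(o),bool)
        for _ in range(4):
            c=np.polyfit(o[m,1-ax],o[m,ax],1); r=o[:,ax]-np.polyval(c,o[:,1-ax]); m=abs(r)<max(.0006,1.5*np.std(r[m]))
        return m.sum(),round(np.polyval(c,(i+j)[1-ax]/2)*1000,2),round(c[0],4)
    print("line: n, offset mm, slope")
    print("rail inner z0 (0)",edge((0,-.33),(0,-.15),0))
    print("rail outer z15 (25)",edge((.025,-.33),(.025,-.02),.015))
    print("stop outer z15 (25)",edge((-.105,.025),(.02,.025),.015))
    print("stop end z15 (-110)",edge((-.11,.0),(-.11,.025),.015))
    print("blk -x top (-96)",edge((-.096,-.12),(-.096,0),.036))
    print("blk -y top (-120)",edge((-.096,-.12),(0,-.12),.036))
    print("blk +y top (0)",edge((-.096,0),(0,0),.036))
    print("blk +x top (0)",edge((0,-.12),(0,0),.036))
if __name__=="__main__":
    import sys; measure(sys.argv[1])
E
python3 m.py w4.npz
```

```text
line: n, offset mm, slope
rail inner z0 (0) (np.int64(32), np.float64(-0.39), np.float64(-0.0021))
rail outer z15 (25) (np.int64(32), np.float64(23.23), np.float64(-0.0014))
stop outer z15 (25) (np.int64(26), np.float64(23.19), np.float64(0.0051))
stop end z15 (-110) (np.int64(35), np.float64(-110.97), np.float64(-0.0331))
blk -x top (-96) (np.int64(37), np.float64(-97.62), np.float64(-0.025))
blk -y top (-120) (np.int64(33), np.float64(-121.69), np.float64(0.0161))
blk +y top (0) (np.int64(40), np.float64(-3.02), np.float64(0.017))
blk +x top (0) (np.int64(36), np.float64(-2.62), np.float64(-0.021))
```

With the fence's own offset taken out, the cell is at about (-49, -60.5) mm and turned +0.02 rad. That is inside the limits but too near the edge. The end by the stop stands off the rail, so I'll press again there, off-centre.

```bash
python3 - <<'E'
from h import *
Z=.014
env.reach(W(-.125,-.034,.15),Rz(FY)); env.movel(W(-.125,-.034,Z),rate=.15)
f0=env.sense()["wrist_force"].copy()
env.movel(W(-.112,-.034,Z),rate=.06); st("near",f0)
creep(-.112,-.034,Z,0,1,9,f0,22)
env.movel(W(-.13,-.034,Z),rate=.15); env.movel(W(-.13,-.034,.15),rate=.25)
T=np.array(viewer.camera_info("wrist")["T_tool_cam"]);R=Rz(0.)
env.reach(np.array([0.62,0.04,0.28])-R@np.r_[T[:2,3],0],R); env.pause(.3)
p,d,K,D,Rc,e=look("wrist"); st("look"); cv2.imwrite("pics/w5.png",p[:,:,::-1]); np.savez("w5.npz",p=p,d=d,K=K,D=D,R=Rc,e=e)
E
python3 m.py w5.npz
```

```text
near t 27.62 fence [-0.1113 -0.0339] z 0.0144 F [-0. -0.]
creep 6 t 29.38 fence [-0.1078 -0.0333] z 0.013 F [-24.6   0.1]
look t 31.56 fence [-0.0029 -0.077 ] z 0.2796 F [-0.5  0.1]
line: n, offset mm, slope
rail inner z0 (0) (np.int64(25), np.float64(-0.43), np.float64(-0.0051))
rail outer z15 (25) (np.int64(29), np.float64(23.26), np.float64(-0.0028))
stop outer z15 (25) (np.int64(30), np.float64(23.76), np.float64(-0.0052))
stop end z15 (-110) (np.int64(40), np.float64(-111.29), np.float64(0.0411))
blk -x top (-96) (np.int64(32), np.float64(-96.48), np.float64(-0.0004))
blk -y top (-120) (np.int64(35), np.float64(-122.01), np.float64(0.0016))
blk +y top (0) (np.int64(29), np.float64(-3.08), np.float64(0.0141))
blk +x top (0) (np.int64(32), np.float64(-1.44), np.float64(0.0025))
```

Now parallel and on the rail (slopes about 0, x about -47.8 relative). Turning it may have opened about 1 mm at the stop, so I'll give it one gentle centred press on the end and check.

```bash
python3 - <<'E'
from h import *
Z=.014; R=Rz(FY-np.pi/2)
env.reach(W(-.050,-.155,.12),R); env.movel(W(-.050,-.155,Z),rate=.2)
f0=env.sense()["wrist_force"].copy()
env.movel(W(-.050,-.137,Z),rate=.06); st("near",f0)
creep(-.050,-.137,Z,1,1,8,f0,11,step=.0015)
env.movel(W(-.050,-.155,Z),rate=.15); env.movel(W(-.050,-.155,.12),rate=.25)
T=np.array(viewer.camera_info("wrist")["T_tool_cam"]);R=Rz(0.)
env.reach(np.array([0.62,0.04,0.28])-R@np.r_[T[:2,3],0],R); env.pause(.2)
p,d,K,D,Rc,e=look("wrist"); st("look"); cv2.imwrite("pics/w6.png",p[:,:,::-1]); np.savez("w6.npz",p=p,d=d,K=K,D=D,R=Rc,e=e)
E
python3 m.py w6.npz
```

```text
near t 33.76 fence [-0.0497 -0.136 ] z 0.0144 F [-0.3 -0.6]
creep 6 t 35.51 fence [-0.0501 -0.1324] z 0.0144 F [  0.1 -12.7]
look t 37.73 fence [-0.0011 -0.0775] z 0.279 F [-0.3  0.2]
line: n, offset mm, slope
rail inner z0 (0) (np.int64(26), np.float64(-0.5), np.float64(-0.004))
rail outer z15 (25) (np.int64(38), np.float64(23.33), np.float64(-0.0014))
stop outer z15 (25) (np.int64(36), np.float64(23.99), np.float64(-0.01))
stop end z15 (-110) (np.int64(37), np.float64(-111.37), np.float64(-0.0216))
blk -x top (-96) (np.int64(37), np.float64(-96.41), np.float64(-0.0023))
blk -y top (-120) (np.int64(36), np.float64(-120.85), np.float64(0.0035))
blk +y top (0) (np.int64(40), np.float64(-2.14), np.float64(-0.005))
blk +x top (0) (np.int64(30), np.float64(-1.49), np.float64(0.0007))
```

View pics/w6.png

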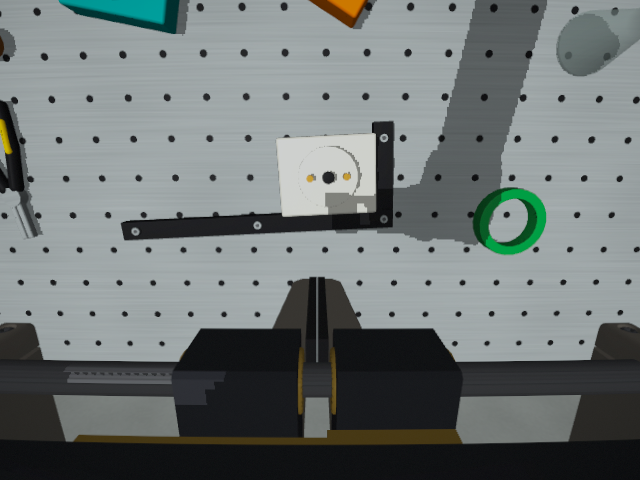

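The block sits squarely in the corner, at pixels (277-376, 133-216), and the other things look undisturbed. Relative to the fence it is at about (-48, -60.3) mm, with the angle within about 0.005 rad. The arm is clear, so I'm handing in.

```bash
python3 -c "
from station import *
print(workorder.finish_job())"
```

```text
the job is handed in; nothing more can be done
None
```

The job is handed in: the cell was slid flush against the rail and up to the stop, measuring about (-48, -60.3) mm in the fence frame and parallel within about 0.005 rad at roughly 38 s; the judge returned no verdict.

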